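# Unload the drilling jig and show the bore to the inspection camera

### The arm

A 6-joint arm with a two-finger parallel gripper is mounted at the origin on the work surface. World frame = base frame: x ahead of the robot, y to its left, z up, the work surface at z = 0. Lengths are in m, angles in rad, forces in N, time in s.
With the tool pointing down it reaches from about 0.275 to 1 m from the base axis. Payload 8.4 kg.
Tool frame: the origin (TCP) lies between the finger pads; the fingertips stand r.nose_length ahead of it and the grasp point (between the pads) lies 3 mm ahead of it (r.nose_length is the distance from the TCP to the fingertips, in m); z points along the fingers, x is the direction in which the jaws open and shut, and the axes are right-handed (so a half turn about z gives the same grasp; the last joint's range is limited). The gripper opens to 85 mm and grips with 20 to 120 N. Pads are 22 mm wide; open, the fingers measure 114 mm over their backs; the gripper's body (76 mm by 85 mm) begins 54 mm behind the grasp point. The pads swing forward as they close: fully open they stand 13 mm farther back than shut.
Start: joints at [-1.2, 0.353, 1.633, -0, 1.155, -0.002], TCP at [0.228, -0.582, 0.223] pointing down, gripper open.
Joint ranges: [-2.63, 2.63], [-0.92, 2.1], [0.06, 2.66], [-1.3, 4.44], [0, 2.69], [-3.02, 3.02]. Speed limits (rad/s): [2.22, 2.22, 2.79, 3.14, 3.14, 3.14].

### API

Orientations are given as a rotation vector (axis times angle).
In Python, from plant import r gives the robot as it stands. Calls block until the motion is done:
- r.goto(position, orientation): joint-space move of the TCP to a pose.
- r.move_l(position, rate=0.15, attitude=None, f_stop=None): straight line of the TCP; attitude=None keeps the orientation; rate is the mean speed in m/s. With f_stop (N) it stops when the force on the tool has changed by that much, and returns True; else False.
- r.movej(angles): joint-space move.
- r.let_go() and r.close(force=None): open the fingers fully, or close them until they stop; force is the grip in N (None keeps the last).
- r.sleep(seconds).
- r.solve_ik(position, orientation): joint angles nearest the present ones, or None.
- r.get_state(): the state.
- r.read_camera(name): name is "scene" or "top" or "wrist"; returns a dict with "image" (384x512x3 uint8, blue, green, red), "z_map" (384x512 float32, m along the optical axis (not along the pixel's ray), 0 where there is no reading), "camera_matrix" (3x3 intrinsics, pixels), "camera_from_world" (4x4, takes a point from world to camera coordinates). Camera axes: x right, y up, looking along -z (the intrinsics and any distortion apply to the point x, -y, -z); pixel columns grow to the right and rows downward; lengths in m; the calibration is good to about 2 mm. The wrist camera is an equidistant fisheye: a pixel r from the principal point sees the ray r / f radians off the axis. A picture is of the moment at which its call begins.
A pose or a line that the arm cannot do raises r.IKError and nothing moves.
- r.job_done(): hands the job in, once; it reports no verdict.
The state is a dict: "time": time; "q": joint angles; "dq": joint speeds; "tau": joint torques, N m; "tool_pos": TCP position; "eef_rot": TCP orientation; "wrist_force": force on the tool from outside, world axes, zero at the start; "wrist_torque": the same for the moment, N m; "opening": finger opening in m.
Only numpy, scipy, OpenCV 4.12 (cv2) and the standard library are available. Lean on these libraries where they do the work, as an engineer would, in place of code of your own. Each camera call takes 0.05 s, during which the arm holds its last target. There are 200 camera calls.

### The job

Unload the drilled bearing housing from the jig: first pull out its two locating pins and stand each one, foot down, fully home in its own hole of the wooden pin rack. Then lift the housing out and hold it up still for the inspection camera, with the centre of its collar 150 mm straight in front of the lens, the collar side turned squarely to the lens along the camera's tilted line of sight, foot plate downward and not rolled. Finish while still holding it there in the gripper, the housing touching nothing else, and leave the bottle, hammer and pipe offcut where they are.

Things in the scene. Friction and masses are not known exactly. Their poses are not given: they have to be found in the camera images.
- jig: Fixed dark steel plate, 80 (x) x 150 (y) x 20 mm high, origin at the centre of its underside. Two blind holes, 14 mm wide and 14 mm deep, at y = -45 and +45 mm; two rails 7 mm wide, 6 mm high along y at x = -22.5 and +22.5 mm that keep the housing's foot between them with 2 mm play each side.
- housing: Loose aluminium bearing housing, 0.2-0.4 kg, on the jig plate (underside at height 20 mm), axes as the jig's. Origin: centre of underside; z up, x = bore axis to collar side. Foot 34 (x) x 120 (y) x 10 mm, 14 mm pin holes at y = -45, +45. Upright block 28 (x) x 44 (y), z = 10 to 62 mm: grip its flat y faces. 20 mm bore along x at z = 36; only on the +x face a steel collar, 30 across, 4 mm proud.
- collar (a point): Centre of the collar's front rim: at x = 18, y = 0, z = 36 mm in the housing's frame, with the housing's axes.
- bore_back (a point): Centre of the bore's mouth on the plain rear face: at x = -14, y = 0, z = 36 mm in the housing's frame.
- pin_a: Loose steel pin, 110 mm long, 0.08 to 0.17 kg; origin at the centre of its foot, z towards its head. Shank 12 mm thick, chamfered foot, knurled head 18 mm across from z = 82 to 110 mm. It starts upright in the jig, through the housing's foot, at the jig's y = +45 mm, foot 6 mm and head top 116 mm above the bench.
- pin_b: The other pin, the same, at the jig's y = -45 mm.
- rack: Fixed light wooden block, 60 (x) x 120 (y) x 55 mm high, origin at the centre of its underside; two upright round holes from above, 18 mm wide, 45 mm deep (floor 10 mm above the bench; a pin fully home has its foot there), at y = -30 and +30 mm. Either pin may go in either hole.
- rack_hole0 (a point): Centre of the mouth, in the rack's top face, of the hole at y = -30 mm.
- rack_hole1 (a point): Centre of the mouth, in the rack's top face, of the hole at y = +30 mm.
- stand: Fixed camera stand: base plate 90 x 110 x 12 mm, upright post 18 mm thick and about 310 mm high. Origin on the bench under the lens of the camera it carries; the post stands 70 mm behind, at x = +70 mm.
- camera: Fixed inspection camera, box 60 x 50 x 50 mm with black lens tube 38 mm across. Origin: centre of the lens front, 270 mm above the bench. It looks along its own -x, sloping 25 degrees down; y level; z up, leaning 25 degrees to the front. Hold the housing with its x along this x (collar side to the lens) and its z along this z.
- view (a point): The point 150 mm straight in front of the lens (at x = -150 mm in the camera's frame), with the camera's axes: here the collar's centre must be held.
- oil: Bystander: white plastic bottle, 52 mm across, 130 mm high, origin under its centre.
- hammer: Bystander: hammer lying on the bench.
- offcut: Bystander: upright black pipe offcut, 60 mm across, 70 mm high, origin under its centre.
There are look-alikes about, which are no part of the job. Leave any green or yellow look-alike of the pin_a alone.

How it is judged:
By the outcome, as a careful person would: the job done as asked, in the order asked, and still so for the second after the job is handed in, while the arm keeps its last pose, push and grip.
It also fails if it takes over 72 s, if anything falls off the work surface, if the arm or the gripper's body presses on something with over 40 N, if the wrist force passes 120 N, or if a joint passes its speed limit or range.

## Working session

There is one attempt and no reset: what is moved stays moved. The work goes in short steps, each a Python script; the robot and the scene stay as the last script left them, time stands still between calls to the robot, and variables do not carry over. Pictures are saved under pics/ and viewed, about 8 in all and at most 12, crops included, and the job is handed in when it is done.

```bash
ls; mkdir -p pics
python3 - <<'E'
from plant import r
import cv2,numpy as np,pickle
d={}
for n in ("scene","top"):
    c=r.read_camera(n); d[n]=c; cv2.imwrite(f"pics/{n}0.png",c["image"])
    print(n,c["camera_matrix"].round(1).tolist(),c["camera_from_world"].round(3).tolist(),[k for k in c])
pickle.dump(d,open("v0.pkl","wb"))
print(r.nose_length,r.get_state())
E
```

```text
pics
scene [[480.2, 0.0, 259.4], [0.0, 480.2, 195.0], [0.0, 0.0, 1.0]] [[0.166, 0.986, -0.01, -0.147], [-0.653, 0.118, 0.748, 0.247], [0.739, -0.117, 0.664, -1.887], [0.0, 0.0, 0.0, 1.0]] ['image', 'z_map', 'camera_matrix', 'camera_from_world']
top [[481.8, 0.0, 255.2], [0.0, 481.8, 188.1], [0.0, 0.0, 1.0]] [[0.006, -1.0, -0.008, 0.048], [0.999, 0.006, 0.04, -0.574], [-0.04, -0.008, 0.999, -1.778], [0.0, 0.0, 0.0, 1.0]] ['image', 'z_map', 'camera_matrix', 'camera_from_world']
0.022 {'time': 0.1, 'q': array([-1.20039573e+00,  3.53523307e-01,  1.63405196e+00, -6.63918387e-06,
        1.15522761e+00, -2.38570867e-03]), 'dq': array([-0.00097229, -0.00162528, -0.00254156,  0.00017475, -0.00150327,
       -0.00010204]), 'tau': array([ 9.03835898e-04, -6.06354547e+01, -3.42819464e+01,  9.12028008e-05,
        3.98654229e-03,  1.94205126e-05]), 'tool_pos': array([ 0.22747968, -0.58166064,  0.22197483]), 'eef_rot': array([-2.59407268e+00,  1.77090894e+00,  1.57254082e-03]), 'wrist_force': array([-0.05167789,  0.29557241,  0.53385448]), 'wrist_torque': array([ 0.06956796, -0.03982102,  0.01047452]), 'opening': 0.08556433377349168}
```

View pics/scene0.png

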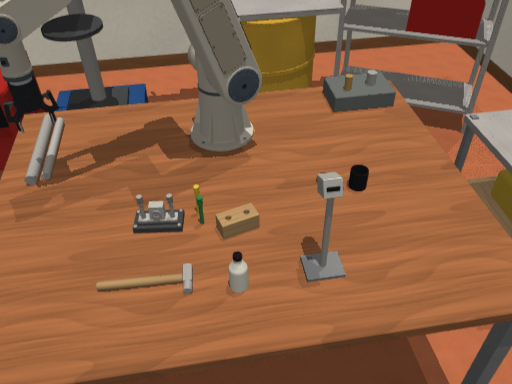

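View pics/top0.png

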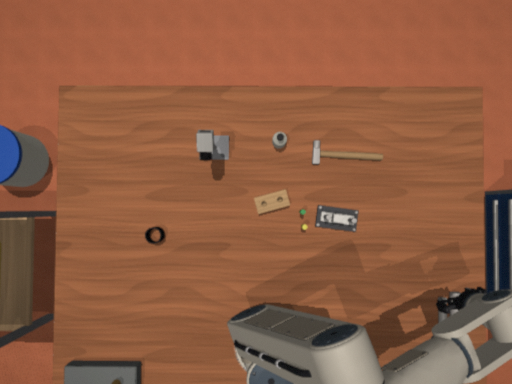

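```bash
cat > h.py <<'E'
import cv2,numpy as np,pickle
def ray(c,u,v):
    K=c["camera_matrix"];T=c["camera_from_world"]
    p=np.array([(u-K[0,2])/K[0,0],-(v-K[1,2])/K[1,1],-1.0])
    return -T[:3,:3].T@T[:3,3], T[:3,:3].T@p
def plane(c,u,v,z):
    o,d=ray(c,u,v); return o+d*(z-o[2])/d[2]
def depthpt(c,u,v):
    o,d=ray(c,u,v); return o+d*c["z_map"][int(v),int(u)]
def cloud(c):
    K=c["camera_matrix"];T=c["camera_from_world"];z=c["z_map"]
    v,u=np.mgrid[:z.shape[0],:z.shape[1]]
    p=np.stack([(u-K[0,2])/K[0,0]*z,-(v-K[1,2])/K[1,1]*z,-z],-1)
    P=(p-T[:3,3])@T[:3,:3]; P[z==0]=np.nan; return P
E
python3 - <<'E'
from h import *
d=pickle.load(open("v0.pkl","rb"))
t=d["top"]["image"];s=d["scene"]["image"]
a=cv2.resize(t[120:245,190:365],None,fx=4.5,fy=4.5,interpolation=cv2.INTER_CUBIC)
cv2.imwrite("pics/c1.png",a)
b=cv2.resize(s[165:300,125:375],None,fx=3.2,fy=3.2,interpolation=cv2.INTER_CUBIC)
cv2.imwrite("pics/c2.png",b)
for n in d:
  P=cloud(d[n]); 
  m=(P[...,2]>0.008)&(P[...,2]<.35)&(P[...,0]>.35)&(P[...,0]<1.)&(abs(P[...,1])<.5)
  k,l,st,ce=cv2.connectedComponentsWithStats(m.astype(np.uint8))
  for i in range(1,k):
    if st[i,4]>8:
      q=P[l==i]; print(n,st[i].tolist(),"min",np.nanmin(q,0).round(3),"max",np.nanmax(q,0).round(3),"med",np.nanmedian(q,0).round(3))
E
```

```text
scene [349, 165, 20, 26, 416] min [0.374 0.387 0.009] max [0.44  0.447 0.076] med [0.422 0.414 0.048]
scene [300, 172, 46, 109, 1903] min [0.655 0.152 0.008] max [0.779 0.262 0.332] med [0.738 0.204 0.098]
scene [193, 185, 11, 39, 204] min [ 0.432 -0.132  0.008] max [ 0.508 -0.107  0.115] med [ 0.495 -0.119  0.087]
scene [133, 194, 51, 39, 1310] min [ 0.422 -0.328  0.008] max [ 0.521 -0.171  0.12 ] med [ 0.482 -0.247  0.028]
scene [215, 203, 45, 36, 1007] min [ 0.482 -0.074  0.008] max [0.578 0.058 0.063] med [ 0.546 -0.01   0.051]
scene [228, 252, 21, 41, 611] min [ 0.738 -0.061  0.008] max [ 0.784 -0.009  0.134] med [ 0.771 -0.037  0.077]
scene [96, 264, 97, 29, 1041] min [ 0.671 -0.421  0.008] max [ 0.762 -0.159  0.031] med [ 0.711 -0.265  0.022]
top [196, 129, 33, 32, 767] min [0.65  0.153 0.008] max [0.794 0.273 0.335] med [0.706 0.198 0.295]
top [272, 131, 15, 18, 189] min [ 0.722 -0.059  0.008] max [ 0.788 -0.01   0.137] med [ 0.741 -0.034  0.089]
top [312, 141, 72, 24, 590] min [ 0.663 -0.421  0.008] max [ 0.75  -0.159  0.037] med [ 0.697 -0.26   0.022]
top [254, 190, 36, 25, 532] min [ 0.477 -0.072  0.008] max [0.565 0.055 0.065] med [ 0.524 -0.01   0.054]
top [314, 205, 46, 27, 892] min [ 0.417 -0.334  0.008] max [ 0.512 -0.167  0.123] med [ 0.464 -0.245  0.024]
top [300, 210, 6, 5, 25] min [ 0.48  -0.125  0.026] max [ 0.494 -0.109  0.12 ] med [ 0.487 -0.116  0.107]
top [301, 225, 7, 6, 29] min [ 0.419 -0.132  0.009] max [ 0.442 -0.114  0.12 ] med [ 0.434 -0.122  0.107]
top [145, 227, 20, 17, 164] min [0.368 0.386 0.008] max [0.429 0.447 0.08 ] med [0.398 0.42  0.051]
```

View pics/c1.png

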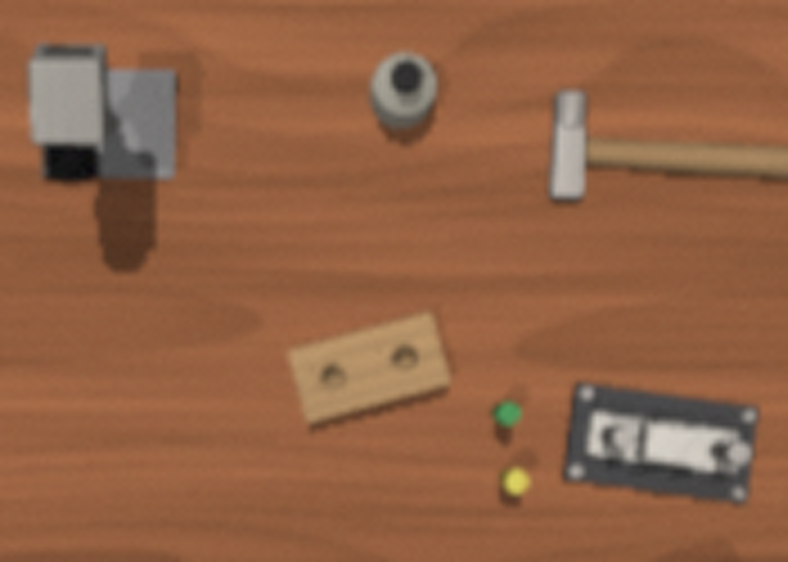

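View pics/c2.png

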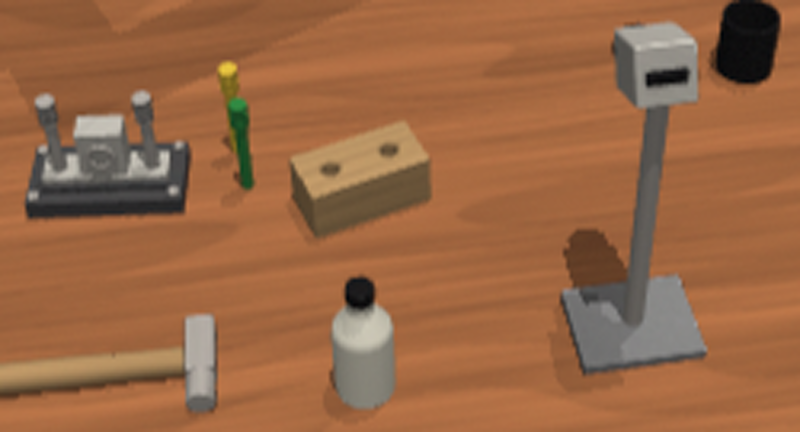

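Run:
```python
from h import *
from plant import r
from scipy.spatial.transform import Rotation as R
d=pickle.load(open("v0.pkl","rb"));c=d["top"]
cr=lambda u,v,z: plane(c,(u+.5)/4.5-.5+190,(v+.5)/4.5-.5+120,z)
s=[cr(u,v,.022) for u,v in [(587,394),(749,415),(740,493),(575,470)]]
print("jig",np.mean(s,0).round(4)); yv=(s[0]+s[3]-s[1]-s[2]); print("yaw",np.degrees(np.arctan2(-yv[0],yv[1])))
a=cr(333,376,.055);b=cr(404,357,.055);print("rack",a,b,np.degrees(np.arctan2(-(a-b)[0],(a-b)[1])))
P=cloud(c);img=c["image"]
for lo,hi,nm in[(.006,.018,"base"),(.25,.34,"box")]:
  m=((P[...,2]>lo)&(P[...,2]<hi)&(P[...,0]>.6)&(P[...,0]<.85)&(P[...,1]>.12)&(P[...,1]<.3))
  q=P[m][:,:2].astype(np.float32); print(nm,m.sum(),cv2.minAreaRect(q),q.mean(0))
J=np.mean(s,0);yaw=np.arctan2(-yv[0],yv[1])
def down(yaw): # tool z down, x along (cos,sin)
    x=np.array([np.cos(yaw),np.sin(yaw),0]);z=np.array([0,0,-1.]);return R.from_matrix(np.c_[x,np.cross(z,x),z]).as_rotvec()
for y in(yaw,yaw+np.pi,):
  print(r.solve_ik([J[0],J[1],.30],down(y)))
q0=r.solve_ik([J[0],J[1],.30],down(yaw+np.pi)) 
import sys
best=min([y for y in(yaw,yaw+np.pi) if r.solve_ik([J[0],J[1],.30],down(y)) is not None],key=lambda y:abs(r.solve_ik([J[0],J[1],.30],down(y))[5]))
print("best",best)
r.goto([J[0],J[1],.30],down(best))
st=r.get_state();print(st["time"],st["tool_pos"],st["q"])
w=r.read_camera("wrist");pickle.dump((w,st),open("w1.pkl","wb"));cv2.imwrite("pics/w1.png",w["image"])
print(w["camera_matrix"],w["camera_from_world"].round(4).tolist(),(w["z_map"]>0).mean())
```

```text
jig [ 0.4646 -0.2499  0.022 ]
yaw -7.291351145538175
rack [0.51733142 0.02017412 0.055     ] [ 0.53296786 -0.03684196  0.055     ] 15.336088299368996
base 435 ((0.7245790362358093, 0.2090882956981659), (0.17800095677375793, 0.24510005116462708), 89.75546264648438) [0.7218011  0.19062608]
box 475 ((0.6978957653045654, 0.20628893375396729), (0.049912530928850174, 0.09631827473640442), 89.36748504638672) [0.6978573  0.20514184]
[-4.96416321e-01  1.31269765e-01  1.74800432e+00 -4.44089210e-16
  1.26231857e+00 -3.69158237e-01]
[-0.49641632  0.13126977  1.74800432  0.          1.26231857  2.77243442]
best -0.1272580844087014
1.6333 [ 0.46430122 -0.25067338  0.29978098] [-4.97680396e-01  1.31732340e-01  1.74794908e+00 -3.36475070e-04
  1.26218692e+00 -3.68905432e-01]
[[297.31863964   0.         252.30234801]
 [  0.         297.31863964 192.11951719]
 [  0.           0.           1.        ]] [[0.9918, -0.1275, 0.0, -0.4925], [0.1213, 0.9432, -0.3093, 0.2443], [0.0395, 0.3068, 0.951, -0.3933], [0.0, 0.0, 0.0, 1.0]] 0.9960123697916666
```

View pics/w1.png

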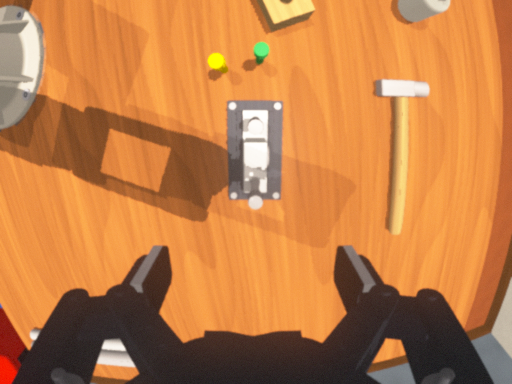

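```bash
cat >> h.py <<'E'
from scipy.spatial.transform import Rotation as R
def fray(c,u,v):
    K=c["camera_matrix"];T=c["camera_from_world"]
    a=np.array([(u-K[0,2])/K[0,0],(v-K[1,2])/K[1,1]]);t=np.hypot(*a)
    k=np.sin(t)/t if t>1e-9 else 1.
    p=np.array([a[0]*k,-a[1]*k,-np.cos(t)])
    return -T[:3,:3].T@T[:3,3], T[:3,:3].T@p
def fplane(c,u,v,z):
    o,d=fray(c,u,v); return o+d*(z-o[2])/d[2]
def fcloud(c):
    K=c["camera_matrix"];T=c["camera_from_world"];z=c["z_map"]
    v,u=np.mgrid[:z.shape[0],:z.shape[1]]
    ax=(u-K[0,2])/K[0,0];ay=(v-K[1,2])/K[1,1];t=np.hypot(ax,ay)+1e-9
    k=np.tan(t)/t; p=np.stack([ax*k*z,-ay*k*z,-z],-1)
    P=(p-T[:3,3])@T[:3,:3]; P[z==0]=np.nan; return P
def down(yaw):
    x=np.array([np.cos(yaw),np.sin(yaw),0]);z=np.array([0,0,-1.]);return R.from_matrix(np.c_[x,np.cross(z,x),z]).as_rotvec()
E
python3 - <<'E'
from h import *
from plant import r
w,_=pickle.load(open("w1.pkl","rb"))
g=w["image"].copy(); P=fcloud(w); print("cam",fray(w,0,0)[0])
dark=((g.max(2)<110)&(g.max(2).astype(int)-g.min(2)<30)); dark[:, :215]=0;dark[:,300:]=0;dark[:90]=0;dark[215:]=0
cs,_=cv2.findContours(dark.astype(np.uint8),cv2.RETR_EXTERNAL,2); k=max(cs,key=cv2.contourArea)
q=np.array([fplane(w,*p[0],.02)[:2] for p in k],np.float32)*1000;print("jig rect",cv2.minAreaRect(q))
for n,(v0,v1) in {"a":(112,138),"b":(192,214)}.items():
  sub=P[v0:v1,240:272];m=sub[...,2]>.106
  print(n,m.sum(),np.nanmean(sub[m],0).round(4), (sub[m][:,:2].min(0)+sub[m][:,:2].max(0))/2)
m=(P[...,2]>.072)&(P[...,2]<.088);m[:, :235]=0;m[:,280:]=0;m[:135]=0;m[185:]=0
print("block",m.sum(),cv2.minAreaRect(P[m][:,:2].astype(np.float32)*1000),P[m][:,2].mean())
m=(P[...,2]>.026)&(P[...,2]<.034);m[:, :235]=0;m[:,280:]=0;m[:95]=0;m[200:]=0
print("foot",m.sum(),cv2.minAreaRect(P[m][:,:2].astype(np.float32)*1000))
r.goto([.58,.03,.42],down(0))
w=r.read_camera("wrist");pickle.dump(w,open("w2.pkl","wb"))
print(r.get_state()["time"])
im=w["image"];cv2.imwrite("pics/w2.png",np.hstack([im]))
cv2.imwrite("pics/w12.png",np.hstack([cv2.resize(g[85:225,200:310],None,fx=3,fy=3,interpolation=2),cv2.resize(im,(448,420),interpolation=cv2.INTER_AREA)]))
E
```

```text
cam [ 0.47434118 -0.17256267  0.44959429]
jig rect ((436.60467529296875, -265.90374755859375), (74.62584686279297, 20.567834854125977), 82.22626495361328)
a 202 [ 0.4738 -0.204   0.1142] [ 0.47380335 -0.20432207]
b 190 [ 0.4622 -0.2929  0.1139] [ 0.46216315 -0.29388758]
block 773 ((468.18328857421875, -248.77447509765625), (44.363502502441406, 27.639259338378906), 83.29468536376953) 0.0805321296224687
foot 774 ((468.09332275390625, -249.6034393310547), (119.81352996826172, 50.25236129760742), 83.2290267944336)
2.9667
```

View pics/w12.png

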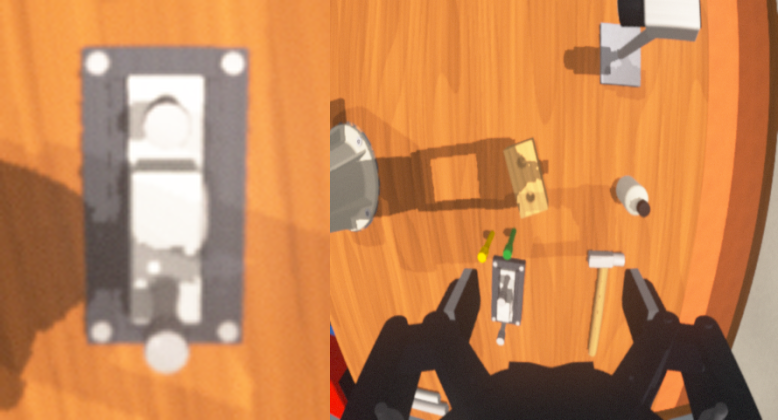

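Run:
```python
from h import *
from plant import r
w=pickle.load(open("w2.pkl","rb"));P=fcloud(w)
m=(P[...,2]>.050)&(P[...,2]<.060)&(P[...,0]>.46)&(P[...,0]<.6)&(P[...,1]>-.09)&(P[...,1]<.08)
print("racktop",m.sum(),P[m][:,2].mean(),cv2.minAreaRect(P[m][:,:2].astype(np.float32)*1000))
r.goto([.58,.08,.47],down(0))
w=r.read_camera("wrist");pickle.dump(w,open("w3.pkl","wb"));P=fcloud(w)
print(r.get_state()["time"])
reg=(P[...,0]>.6)&(P[...,0]<.85)&(P[...,1]>.1)&(P[...,1]<.3)
m=reg&(P[...,2]>.008)&(P[...,2]<.017);print("base",m.sum(),P[m][:,2].mean(),cv2.minAreaRect(P[m][:,:2].astype(np.float32)*1000))
m=reg&(P[...,2]>.2);q=P[m];print("box",m.sum(),q.min(0),q.max(0))
m2=(P[...,2]>.050)&(P[...,2]<.060)&(P[...,0]>.46)&(P[...,0]<.6)&(P[...,1]>-.09)&(P[...,1]<.08)
print("racktop",m2.sum(),cv2.minAreaRect(P[m2][:,:2].astype(np.float32)*1000))
np.save("box.npy",q)
cv2.imwrite("pics/w3.png",w["image"])
```

```text
racktop 2059 0.05351658974583375 ((528.26904296875, -8.836761474609375), (60.580177307128906, 120.95101928710938), 15.61980152130127)
3.4
base 1388 0.010595503663069638 ((730.0385131835938, 207.3363037109375), (108.81809997558594, 91.31158447265625), 89.29915618896484)
box 3454 [0.60025848 0.10000496 0.27154626] [0.74834659 0.23325634 0.57634583]
racktop 1656 ((527.983642578125, -8.4041748046875), (60.98909378051758, 121.4641342163086), 15.786624908447266)
```

View pics/w3.png

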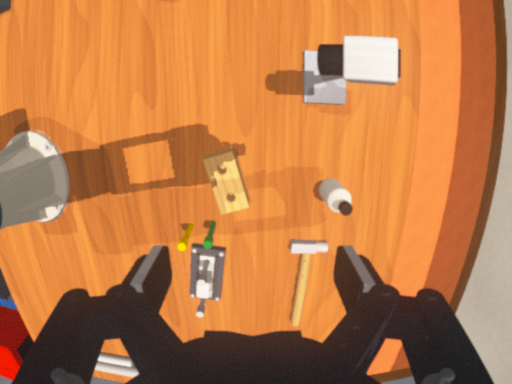

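Run:
```python
from h import *
w=pickle.load(open("w3.pkl","rb"));P=fcloud(w);g=w["image"].astype(int)
sub=np.zeros(P.shape[:2],bool);sub[30:95,300:410]=1
reg=sub&(P[...,2]>.2)&(P[...,2]<.36)
white=reg&(g.min(2)>150)
q=P[white];
# plane fit top face (robust)
c=np.median(q,0);k=np.ones(len(q),bool)
for _ in range(6):
    c=q[k].mean(0);n=np.linalg.svd(q[k]-c)[2][2];n*=np.sign(n[2]);k=abs((q-c)@n)<.003
print("normal",n,"tilt",np.degrees(np.arccos(n[2])),"dir",np.degrees(np.arctan2(-n[1],-n[0])),k.sum(),len(q))
def fr(yaw): return (R.from_euler("z",yaw,degrees=True)*R.from_euler("y",-25,degrees=True)).as_matrix()
A=fr(-.7);print(A)
loc=(q[k]-c)@A;print("top rect",cv2.minAreaRect((loc[:,:2]*1000).astype(np.float32)),"cz",c@A[:,2])
L=cv2.minAreaRect((((q[k])@A)[:,:2]*1000).astype(np.float32))
black=reg&(g.max(2)<70);b=P[black]@A
b=b[b[:,0]<L[0][0]/1000]
print("top centre in A axes",L[0],"tube x",np.percentile(b[:,0],[0,1,5,50,99]),"tube y",np.percentile(b[:,1],[1,99]),"zmax",np.percentile(b[:,2],[50,95,99,100]))
for o in([.66,.2079,.27],):print("origin guess in A",np.array(o)@A)
```

```text
normal [-4.19194439e-01  3.70689526e-05  9.07896482e-01] tilt 24.783739581104207 dir -0.0050666095105719134 2390 2398
[[ 0.90624015  0.012217   -0.42258672]
 [-0.01107236  0.99992537  0.00516313]
 [ 0.42261826  0.          0.90630779]]
top rect ((-0.6807460784912109, 0.4618186950683594), (58.922340393066406, 49.3760986328125), 0.7927215695381165) cz -0.009406402583283773
top centre in A axes (769.3238525390625, 216.58297729492188) tube x [0.71122705 0.71180705 0.71239796 0.72054671 0.73643407] tube y [0.19872884 0.23052624] zmax [-0.01847498 -0.01514524 -0.01400989 -0.01354785]
origin guess in A [ 0.70992348  0.2159477  -0.03313072]
```

```bash
cat > pp.py <<'E'
from h import *
from plant import r
JY=np.radians(-7.0); RY=np.radians(15.7)
def S(t):
    s=r.get_state();print(t,round(s["time"],2),s["tool_pos"].round(4),"F",s["wrist_force"].round(1),"op",round(s["opening"],4));return s
def pick(x,y):
    r.goto([x,y,.20],down(JY)); 
    print("stop",r.move_l([x,y,.105],rate=.12,f_stop=12)); S("at")
    r.close(60); S("grip"); r.move_l([x,y,.262],rate=.15); S("up")
def place_above(x,y):
    r.move_l([x,y,.262],rate=.2,attitude=down(RY)); return S("over")
E
python3 - <<'E'
from pp import *
pick(.4731,-.2042)
w=r.read_camera("wrist");cv2.imwrite("pics/w4.png",w["image"])
place_above(.5355,-.0375); r.sleep(.2)
w=r.read_camera("wrist");pickle.dump(w,open("w5.pkl","wb"))
cv2.imwrite("pics/w5.png",w["image"])
E
```

```text
stop False
at 5.85 [ 0.4737 -0.2043  0.1056] F [ 0.9 -0.8  1.4] op 0.0854
grip 6.56 [ 0.4734 -0.2043  0.1054] F [-0.7  0.3  4.7] op 0.0119
up 7.76 [ 0.4725 -0.204   0.261 ] F [ 0.7  0.4 -1.6] op 0.0117
over 8.85 [ 0.5351 -0.0381  0.2618] F [-0.2  0.1 -0.7] op 0.012
```

View pics/w5.png

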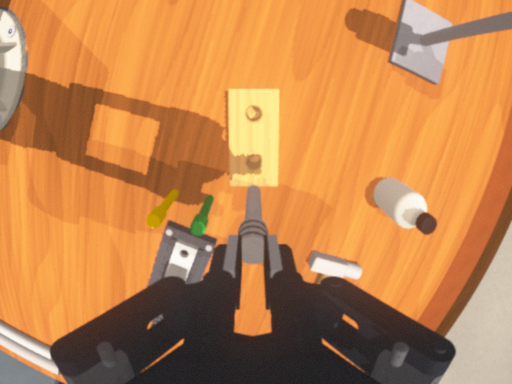

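Run:
```python
from pp import *
w=pickle.load(open("w5.pkl","rb"));P=fcloud(w);s=r.get_state()
T=R.from_rotvec(s["eef_rot"]).as_matrix();p=s["tool_pos"];L=(P-p)@T
for v in range(184,276,6):
    row=L[v,225:285];ok=(row[:,2]>-.05)&(row[:,2]<.14)&(abs(row[:,0])<.03)
    x=row[ok];
    if len(x): c=x[abs(x[:,0])<.004]; print(v,"xw",x[:,0].min().round(4),x[:,0].max().round(4),"mid",c[:,1:].mean(0).round(4) if len(c) else None)
for u0,v0 in((254,113),(254,160)):
  m=np.zeros(P.shape[:2],bool);m[v0-11:v0+12,u0-11:u0+12]=1
  h=m&(P[...,2]<.045)&(P[...,2]>-.01);print("hole",h.sum(),P[h][:,2].min(), [fplane(w,np.nonzero(h)[1].mean(),np.nonzero(h)[0].mean(),.055)])
m=(P[...,2]>.050)&(P[...,2]<.060)&(P[...,0]>.46)&(P[...,0]<.6)&(P[...,1]>-.09)&(P[...,1]<.08)
print(cv2.minAreaRect(P[m][:,:2].astype(np.float32)*1000))
```

```text
190 xw -0.0049 0.0064 mid [-0.0045  0.0841]
196 xw -0.0045 0.0059 mid [-0.0047  0.0682]
202 xw -0.0052 0.0055 mid [-0.0048  0.0542]
208 xw -0.0048 0.006 mid [-0.0048  0.0421]
214 xw -0.0054 0.0057 mid [-0.0046  0.0315]
220 xw -0.0054 0.005 mid [-0.0081  0.0136]
226 xw -0.0077 0.0079 mid [-0.0089  0.0032]
232 xw -0.0089 0.0084 mid [-0.0086 -0.0041]
238 xw -0.0127 0.0122 mid [-0.0074 -0.0088]
244 xw -0.0145 0.016 mid [-0.0038 -0.009 ]
250 xw -0.0139 0.0154 mid [-0.0001 -0.0089]
256 xw -0.0127 0.0147 mid [ 0.0037 -0.0089]
262 xw -0.0122 0.0144 mid [ 0.0075 -0.0089]
268 xw -0.012 0.0139 mid None
274 xw -0.0114 0.0112 mid None
hole 165 0.005188336404547153 [array([0.51996825, 0.02116655, 0.055     ])]
hole 142 0.006274116596562354 [array([ 0.53603862, -0.03595095,  0.055     ])]
((528.0318603515625, -8.1951904296875), (60.81106948852539, 119.45409393310547), 15.704265594482422)
```

```bash
cat >> pp.py <<'E'
def insert(x,y):
    r.move_l([x,y,.175],rate=.2)
    hit=r.move_l([x,y,.112],rate=.06,f_stop=10); s=S("in %s"%hit)
    if hit and s["tool_pos"][2]>.120: raise SystemExit("jammed")
    r.let_go(); S("open"); r.move_l([x,y,.21],rate=.25);
E
python3 - <<'E'
from pp import *
insert(.5358,-.0371)
r.sleep(.1)
w=r.read_camera("wrist");pickle.dump(w,open("w6.pkl","wb"));P=fcloud(w)
m=(P[...,2]>.10)&(P[...,2]<.135)&(np.hypot(P[...,0]-.536,P[...,1]+.037)<.03)
print("head",m.sum(),P[m].mean(0),P[m][:,2].max())
E
```

```text
in False 10.88 [ 0.5361 -0.0371  0.1124] F [ 0.2  0.6 -1. ] op 0.0123
open 11.58 [ 0.5358 -0.0371  0.112 ] F [-0.8  0.3  0.4] op 0.0855
head 422 [ 0.53581745 -0.03574179  0.116403  ] 0.12037382642431739
```

Pin A is home (head top at 0.120). Now pin B.

Run:
```python
from pp import *
pick(.4616,-.2934)
place_above(.5200,.0203); r.sleep(.15)
w=r.read_camera("wrist");P=fcloud(w);s=r.get_state()
T=R.from_rotvec(s["eef_rot"]).as_matrix();L=(P-s["tool_pos"])@T
for v in (190,202,214):
    row=L[v,225:285];x=row[(row[:,2]>-.05)&(row[:,2]<.14)&(abs(row[:,0])<.03)]
    if len(x): c=x[abs(x[:,0])<.004]; print(v,x[:,0].min().round(4),x[:,0].max().round(4),c[:,1:].mean(0).round(4))
print("top",np.nanmean(L[246:258,248:258,2]))
```

```text
stop False
at 14.26 [ 0.4621 -0.2935  0.1056] F [ 0.   0.1 -0.9] op 0.0853
grip 14.97 [ 0.4619 -0.2936  0.1054] F [-0.4  0.   6.6] op 0.0119
up 16.17 [ 0.461  -0.2931  0.261 ] F [-0.2  0.1 -1.4] op 0.012
over 17.91 [0.5199 0.0196 0.262 ] F [ 0.3  0.3 -1.7] op 0.012
190 -0.0048 0.0055 [-0.0045  0.084 ]
202 -0.0051 0.0055 [-0.0045  0.0549]
214 -0.0053 0.0057 [-0.0047  0.0314]
top -0.009007691725912363
```

Run:
```python
from pp import *
insert(.5200,.0208)
w=r.read_camera("wrist");P=fcloud(w)
for n,c in(("b",(.52,.0205)),("a",(.536,-.037))):
  m=(P[...,2]>.10)&(P[...,2]<.135)&(np.hypot(P[...,0]-c[0],P[...,1]-c[1])<.03)
  print("head",n,m.sum(),P[m].mean(0),P[m][:,2].max())
yaw=JY+np.pi/2
r.goto([.468,-.2485,.27],down(yaw)); r.sleep(.1); S("over")
w=r.read_camera("wrist");pickle.dump(w,open("w7.pkl","wb"));P=fcloud(w);cv2.imwrite("pics/w7.png",w["image"])
m=(P[...,2]>.074)&(P[...,2]<.090)&(np.hypot(P[...,0]-.468,P[...,1]+.2485)<.045)
print("block",m.sum(),cv2.minAreaRect(P[m][:,:2].astype(np.float32)*1000),P[m][:,2].mean())
```

```text
in False 19.89 [0.5203 0.0208 0.1124] F [-1.   0.6 -0.8] op 0.012
open 20.59 [0.52   0.0208 0.112 ] F [ 0.6  0.8 -0.4] op 0.0853
head b 415 [0.51998429 0.02214121 0.11642375] 0.12026575928894824
head a 403 [ 0.53572318 -0.03421963  0.11489104] 0.12030412783677115
over 22.79 [ 0.4681 -0.2479  0.2696] F [0.1 0.2 0.1] op 0.0855
block 898 ((467.7743225097656, -248.96661376953125), (44.32194519042969, 28.591598510742188), 81.28843688964844) 0.08054793722018827
```

View pics/w7.png

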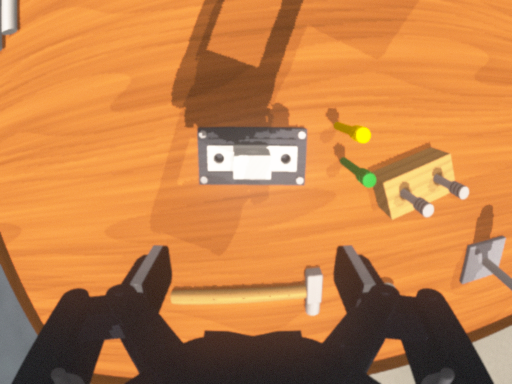

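Run:
```python
from pp import *
yaw=np.radians(90-7.3); x,y=.4676,-.2489
r.move_l([x,y,.10],rate=.15,attitude=down(yaw))
print(r.move_l([x,y,.063],rate=.06,f_stop=12)); S("at")
r.close(100); s=S("grip"); r.move_l([x,y,.12],rate=.08); r.move_l([x,y,.30],rate=.2); r.sleep(.3); s=S("up")
w=r.read_camera("wrist");pickle.dump((w,s),open("w8.pkl","wb"));P=fcloud(w);cv2.imwrite("pics/w8.png",w["image"])
T=R.from_rotvec(s["eef_rot"]).as_matrix();L=(P-s["tool_pos"])@T
np.save("L8.npy",L)
```

```text
False
at 24.89 [ 0.4677 -0.2489  0.0629] F [-0.3 -0.4 -0.3] op 0.0853
grip 25.39 [ 0.4678 -0.249   0.064 ] F [-2.6  1.  10.1] op 0.0411
up 27.61 [ 0.4674 -0.2488  0.2993] F [-0.9 -0.9 -2.7] op 0.0407
```

View pics/w8.png

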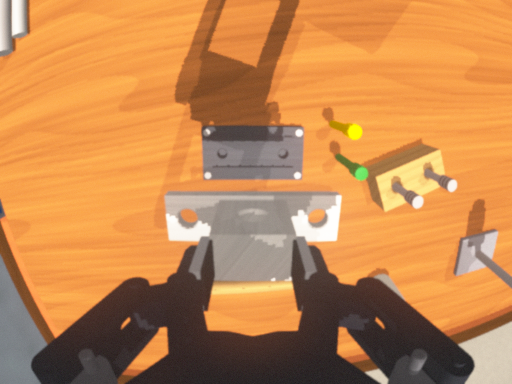

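Run:
```python
from pp import *
L=np.load("L8.npy")
def pf(m,name):
    q=L[m];q=q[np.isfinite(q).all(1)];k=np.ones(len(q),bool)
    for _ in range(6):
        c=q[k].mean(0);n=np.linalg.svd(q[k]-c)[2][2];k=abs((q-c)@n)<.0025
    print(name,k.sum(),len(q),"c",c.round(4),"n",n.round(4),"min",q[k].min(0).round(4),"max",q[k].max(0).round(4));return c,n
near=(abs(L[...,0])<.07)&(L[...,2]<.08)&(L[...,2]>-.04)&(abs(L[...,1])<.04)
u=np.arange(512)[None,:]+np.zeros((384,1));v=np.arange(384)[:,None]+np.zeros((1,512))
for lo in np.arange(-.03,.06,.005): print(round(lo,3),(near&(L[...,2]>=lo)&(L[...,2]<lo+.005)).sum(),end="; ")
print()
for vv in range(188,288,5): print(vv,L[vv,253].round(4),L[vv,325].round(4))
pf(near&(u>170)&(u<208)&(v>190)&(v<245)&(L[...,2]<.045),"footL")
pf(near&(u>300)&(u<335)&(v>190)&(v<245)&(L[...,2]<.045),"footR")
pf(near&(u>222)&(u<284)&(v>245)&(v<278),"top")
```

```text
-0.03 392; -0.025 341; -0.02 4020; -0.015 408; -0.01 343; -0.005 263; 0.0 178; 0.005 137; 0.01 163; 0.015 472; 0.02 210; 0.025 199; 0.03 951; 0.035 3527; 0.04 491; 0.045 75; 0.05 0; 0.055 0; 
188 [0.0007 0.0602 0.2998] [0.1174 0.0603 0.3009]
193 [-0.0001 -0.0167  0.0409] [ 0.0496 -0.0167  0.0409]
198 [-0.0001 -0.0152  0.035 ] [ 0.0486 -0.0147  0.0361]
203 [-0.0001 -0.0136  0.0298] [ 0.0486 -0.0115  0.0351]
208 [-0.0001 -0.0133  0.0216] [ 0.0493 -0.0074  0.0364]
213 [-0.0001 -0.0107  0.0199] [ 0.0511 -0.0015  0.0418]
218 [-0.0001 -0.0072  0.0201] [0.0512 0.0021 0.0412]
223 [-0.0002 -0.0137 -0.002 ] [0.0505 0.0042 0.037 ]
228 [-0.0002 -0.014  -0.0092] [0.0503 0.0071 0.0351]
233 [-0.0002 -0.0141 -0.0154] [0.051  0.0116 0.0363]
238 [-0.0002 -0.0124 -0.0176] [0.0517 0.0161 0.0372]
243 [-0.0002 -0.0093 -0.0169] [0.1267 0.161  0.3015]
248 [-0.0002 -0.0065 -0.0171] [0.1274 0.1703 0.3002]
253 [-0.0002 -0.0033 -0.0167] [0.1285 0.1806 0.3004]
258 [-0.0002 -0.0004 -0.0168] [0.1298 0.1913 0.3008]
263 [-0.0002  0.0028 -0.0166] [ 0.0331 -0.0072 -0.0341]
268 [-0.0002  0.0057 -0.017 ] [ 0.0323 -0.007  -0.0381]
273 [-0.0002  0.0083 -0.0179] [ 0.0287 -0.0132 -0.0513]
278 [-0.0002  0.0121 -0.017 ] [ 0.0277 -0.0136 -0.0555]
283 [0.001  0.2295 0.2823] [ 0.0277 -0.012  -0.0566]
footL 826 1668 c [-0.0428 -0.002   0.0364] n [-0.3405 -0.0618 -0.9382] min [-0.0577 -0.0171  0.0333] max [-0.0305  0.0178  0.044 ]
footR 1059 1515 c [ 0.0428 -0.0013  0.036 ] n [ 0.2082 -0.0456 -0.977 ] min [ 0.0317 -0.0173  0.0332] max [0.0575 0.0174 0.0413]
top 1942 1942 c [-0.0002  0.0021 -0.0165] n [-0.001   0.0098 -1.    ] min [-0.0164 -0.0081 -0.0185] max [ 0.016   0.0126 -0.0146]
```

```bash
cat > fin.py <<'E'
from pp import *
A=(R.from_euler("z",-.2,degrees=True)*R.from_euler("y",-25,degrees=True)).as_matrix()
lens=np.array([.6608,.2078,.270]); view=lens-.15*A[:,0]
TH=np.array([-.0002,.0,.0446]); C=np.array([.018,0,.036])
Rt=R.from_matrix(np.c_[A[:,1],A[:,0],-A[:,2]]).as_rotvec()
pos=view+A@(TH-C)
E
python3 - <<'E'
from fin import *
print("view",view,"tcp",pos,r.solve_ik(pos,Rt))
r.move_l([.43,-.05,.31],rate=.2,attitude=down(np.pi/2))
r.goto(pos-.06*A[:,0]+np.array([0,0,.04]),Rt)
r.move_l(pos,rate=.08); r.sleep(.5); s=S("final"); print(pos-s["tool_pos"],np.degrees((R.from_rotvec(s["eef_rot"]).inv()*R.from_rotvec(Rt)).as_rotvec()),s["dq"].round(4))
t=r.read_camera("top");sc=r.read_camera("scene");w=r.read_camera("wrist");pickle.dump((t,sc,w,r.get_state()),open("f.pkl","wb"))
a=cv2.resize(sc["image"][150:290,130:380],None,fx=1.6*2,fy=3.2,interpolation=2)
cv2.imwrite("pics/f1.png",a)
cv2.imwrite("pics/f2.png",np.vstack([cv2.resize(t["image"][110:240,190:390],(600,300*13//10*10//10),interpolation=2)[:390]]))
cv2.imwrite("pics/f3.png",w["image"])
E
```

```text
view [0.52485466 0.20827454 0.20660726] tcp [0.50472546 0.20834481 0.20670986] [ 0.52667842  0.07913909  2.11252083 -0.38653794  0.60272824 -0.75896565]
final 31.24 [0.5047 0.2084 0.2068] F [ 0.6  0.2 -2.7] op 0.0403
[ 3.78131914e-05 -6.94053422e-05 -1.26797230e-04] [ 0.01240597 -0.01019363  0.00309337] [-0.0002  0.0027 -0.0012 -0.0008  0.0004 -0.0012]
```

View pics/f1.png

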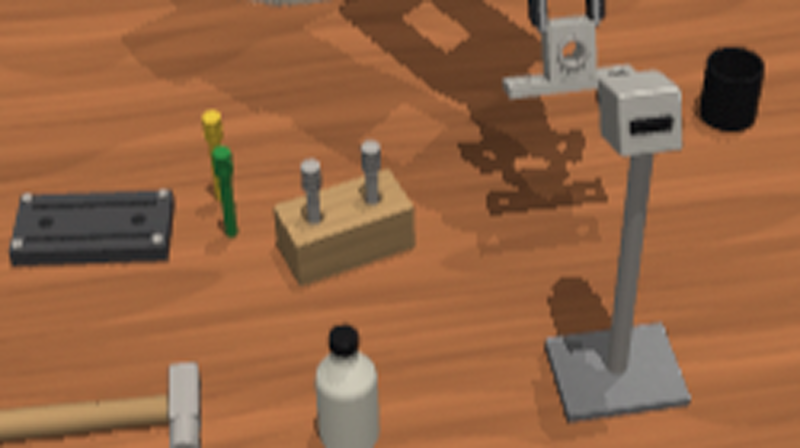

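View pics/f3.png

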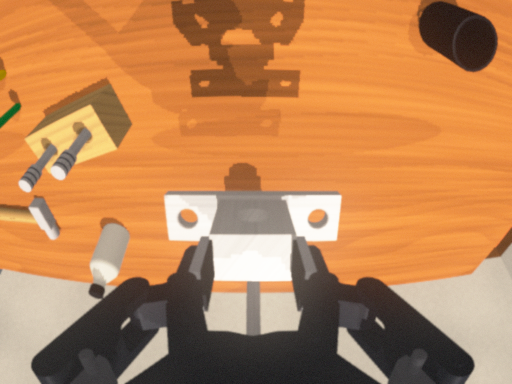

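Run:
```python
from fin import *
t,sc,w,s=pickle.load(open("f.pkl","rb"))
T=R.from_rotvec(s["eef_rot"]).as_matrix();L=(fcloud(w)-s["tool_pos"])@T
q=L[247:276,224:284].reshape(-1,3);c=q.mean(0);print("top c",c,"n",np.linalg.svd(q-c)[2][2])
for n,cam in(("scene",sc),("top",t)):
  P=cloud(cam); H=(P-lens)@A   # camera frame
  b=(H[...,0]<-.12)&(H[...,0]>-.2)&(abs(H[...,1])<.08)&(abs(H[...,2])<.06)
  q=H[b];print(n,"housing",b.sum(),np.nanpercentile(q,1,0).round(4),np.nanpercentile(q,99,0).round(4))
  f=b&(abs(H[...,1])<.021)&(H[...,2]<.024)&(H[...,2]>-.022)&(np.hypot(H[...,1],H[...,2])>.016)&(H[...,0]>-.165)
  q=H[f]
  if len(q)>20:
    c=q.mean(0);nn=np.linalg.svd(q-c)[2][2];print("  face",len(q),c.round(4),(nn*np.sign(nn[0])).round(3))
  o=(H[...,0]>-.02)&(H[...,0]<.12)&(abs(H[...,1])<.04)&(abs(H[...,2])<.04)
  q=H[o];print("  cambox",o.sum(),np.percentile(q,1,0).round(4),np.percentile(q,99,0).round(4))
  ft=b&(H[...,2]<-.025); q=H[ft]
  if len(q): print("  foot y",np.percentile(q[:,1],[1,99]))
```

```text
Traceback (most recent call last):
numpy.linalg.LinAlgError: SVD did not converge
```

Run:
```python
from fin import *
t,sc,w,s=pickle.load(open("f.pkl","rb"))
T=R.from_rotvec(s["eef_rot"]).as_matrix();L=(fcloud(w)-s["tool_pos"])@T
q=L[247:276,224:284].reshape(-1,3);q=q[np.isfinite(q).all(1)];c=q.mean(0);print("top c",c,"n",np.linalg.svd(q-c)[2][2])
for n,cam in(("scene",sc),("top",t)):
  P=np.nan_to_num(cloud(cam),nan=9); H=(P-lens)@A
  b=(H[...,0]<-.12)&(H[...,0]>-.2)&(abs(H[...,1])<.08)&(abs(H[...,2])<.06)
  q=H[b];print(n,"housing",b.sum(),np.percentile(q,1,0).round(4),np.percentile(q,99,0).round(4))
  f=b&(abs(H[...,1])<.021)&(H[...,2]<.024)&(H[...,2]>-.022)&(np.hypot(H[...,1],H[...,2])>.016)&(H[...,0]>-.165)
  q=H[f]
  if len(q)>20:
    c=q.mean(0);nn=np.linalg.svd(q-c)[2][2];print("  face",len(q),c.round(4),(nn*np.sign(nn[0])).round(3))
  o=(H[...,0]>-.02)&(H[...,0]<.12)&(abs(H[...,1])<.04)&(abs(H[...,2])<.04)
  q=H[o];print("  cambox",o.sum(),np.percentile(q,1,0).round(4),np.percentile(q,99,0).round(4))
  q=H[b&(H[...,2]<-.025)]
  if len(q): print("  foot y",np.percentile(q[:,1],[1,99]))
```

```text
top c [ 0.00013383  0.00108085 -0.01676429] n [ 0.00377389 -0.01686315  0.99985068]
scene housing 616 [-0.1807 -0.0606 -0.0353] [-0.1459  0.0524  0.058 ]
  face 129 [-0.1528 -0.0004  0.002 ] [1.    0.011 0.013]
  cambox 636 [ 0.0324 -0.0257 -0.0364] [0.0955 0.0233 0.0255]
  foot y [-0.06104556  0.05731127]
top housing 452 [-0.1906 -0.0602 -0.035 ] [-0.1532  0.0578  0.0504]
  face 50 [-1.579e-01  1.000e-04  4.400e-03] [1.    0.016 0.017]
  cambox 477 [-0.0024 -0.0258 -0.0191] [0.0879 0.0226 0.0326]
  foot y [-0.05998124  0.05817406]
```

Run:
```python
from pp import *
S("pre"); r.job_done(); S("post")
```

```text
pre 31.39 [0.5047 0.2084 0.2068] F [-0.2 -0.3 -2.9] op 0.0407
the job is handed in; nothing more can be done
the job is handed in; nothing more can be done
```

I handed the job in at 31.4 s. Both pins are in the rack, and the arm is holding the housing still in front of the inspection camera.

**Pins:** I pulled pin A and then pin B and stood each in its own rack hole. Both head tops measured about 0.120 m above the bench, which is the height for fully home. Neither stuck going in.

**Housing:** I gripped it by its flat y faces with 100 N and lifted it clear. The arm reached its commanded pose to within about 0.15 mm and 0.02°. The last pictures show it touching nothing but the gripper. The bottle, pipe offcut and green and yellow pins show no sign of having moved. The hammer is only partly in those pictures, and I did not re-measure any of them.

**Checks that disagreed:**
- **Distance:** the collar side came out about 1 mm too near the lens in the scene camera and about 4 mm too far in the top camera (about 2 mm against the lens as that camera sees it).
- **Tilt:** the wrist and scene cameras each showed up to 1° of tilt, but in opposite directions. I treated this as measurement noise and made no correction.
- **Camera heading:** I measured it between 0° and -0.7° and used -0.2°.

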